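# Cover the amber reservoir on the stirrer

### The job

Set the loose green cover with the white grip bar gently onto the open amber glass jar that stands on the two-place stirrer, so that it sits fully home and level on the rim; do not drop it on. Leave the amber jar standing in its place on the stirrer, leave the clear jar open, and do not disturb it or the other things on the bench.

Things in the scene. Friction and masses are not known exactly. Their poses are not given: they have to be found in the camera images.
- cover: Loose green plastic cover, 130 g, lying grip up on a fixed blue tile (140 x 140 x 6 mm). From below: plug 71 mm in diameter, 8 mm deep, tapered to 65 mm at the bottom; flange 100 mm in diameter, 6 mm thick; white upright grip bar 56 mm long (its x), 16 mm thick (y), 30 mm tall. Total height 44 mm. Origin: centre of the plug's underside; z up at the start.
- cover_grip (a point): Point inside the white grip bar on the cover's axis, 34 mm above the cover's origin, 20 mm above the flange's top and 10 mm below the bar's top. x runs along the bar; pinch it across y.
- cover_seat (a point): Centre of the flange's underside (the face that rests on the rim), 8 mm above the cover's origin.
- amber_jar: Loose straight-sided amber (brown) glass jar, open at the top, about 0.4 kg: outside diameter 88 mm, inside diameter 80 mm (wall 4 mm), height 95 mm. It stands on one of the stirrer's two round plates. Origin: centre of its underside; z up.
- amber_jar_rim (a point): Centre of the amber jar's mouth, level with the top of its rim, 95 mm above its origin; z up. The cover's plug goes into this mouth and its flange rests on the rim.
- clear_jar: Loose clear glass jar of the same shape and size as the amber one, on the stirrer's other plate; it stays open and where it is. Origin: centre of its underside.
- stirrer: Fixed white two-place magnetic stirrer, 150 (x) x 270 (y) x 55 mm high, with two grey round plates 120 mm in diameter at y = -65 and +65 mm whose tops are at 55 mm. Origin: centre of its footprint, on the bench.
- bottle: Bystander: loose closed white plastic bottle, 60 mm in diameter, 115 mm high. Origin: centre of its underside.
- spatula: Bystander: loose spatula about 160 mm long lying flat on the bench. Its x runs along it.
- rack: Bystander: loose white test-tube rack with glass tubes, 80 (x) x 180 (y) mm, 87 mm high with the tubes. Origin: centre of its underside.
Mind the look-alikes: they are no part of the job. Of the things that look like the cover, the middle-sized one is meant.

How it is judged:
By the outcome, as a careful person would: the job done as asked, in the order asked, and still so for the second after the job is handed in, with the robot touching nothing.
It also fails if it takes over 45 s, if anything falls off the work surface, if the arm or the gripper's body presses on something with over 40 N, if the wrist force passes 120 N, or if a joint passes its speed limit or range.

### The arm

A 6-joint arm with a two-finger parallel gripper is mounted at the origin on the work surface. World frame = base frame: x ahead of the robot, y to its left, z up, the work surface at z = 0. Lengths are in m, angles in degrees, forces in N, time in s.
With the tool pointing down it reaches from about 0.35 to 0.875 m from the base axis. Payload 4.2 kg.
Tool frame: the origin (TCP) lies at the very end of the fingers, on their centre line; the grasp point (between the pads) lies 19 mm behind it; z points along the fingers, y is the line along which they close (so a half turn about z gives the same grasp; the last joint's range is limited). The gripper opens to 87 mm and grips with 3 to 60 N. Pads are 19 mm wide; open, the fingers measure 117 mm over their backs; the gripper's body (75 mm by 190 mm) begins 51 mm behind the grasp point.
Start: joints at [89.76, 22.042, 0.453, 0, -68.411, -14.817], TCP at [0.162, 0.604, 0.223] pointing down, gripper open.
Joint ranges: [-179.83, 179.83], [-69.29, 118.12], [-61.27, 80.66], [-181.25, 117.63], [-171.15, -9.14], [-177.46, 177.46]. Speed limits (degrees/s): [159.86, 159.86, 180, 180, 180, 180].

### API

Orientations are given as a 3x3 rotation matrix whose columns are the frame's x, y, z axes.
In Python, from station import monitor, cams, ticket gives the robot as it stands.
- The arm moves only by the tool drive_tool, never from a script. Its argument "moves" is a list of rows, each an object with "delta_pos": the shift along the tool's x, y, z in mm, a list of three; "turn": the turn about the tool's z in rad; "claw": the opening, from 0 (shut) to 1 (fully open). A call has 1 to 12 rows; each row shifts and turns the commanded pose from where the row before left it, along the tool's axes as they then stand; what a row does not reach is not made up. A row lasts 1/8 s, in which the tool goes at most 62.5 mm and 10.7 degrees, less where a joint would pass 70% of its speed; a pose out of reach is approached as far as the arm can. A call is refused whole if a number of a shift passes 62.5 or a number of a turn 0.188, either way. A call with a gripper value outside its range is refused whole. The fingers move at their own pace and stop on an object; the grip force is fixed at half the most. Time passes only in rows, so rows that do not move let the fingers close. It gives the time, the measured TCP pose, the force, the opening and the grip force at its end, in the units of the state.
- monitor.sense(): the state, without advancing time (a new reading comes with each control period).
- cams.capture(name): name is "scene" or "top" or "wrist"; returns a dict with "color" (400x640x3 uint8, red, green, blue), "range_z" (400x640 float32, m along the optical axis (not along the pixel's ray), 0 where there is no reading), "vertical_fov" (degrees; the focal length in pixels is half the picture's height over the tangent of half this angle, whatever the lens; pixels are square), "cx", "cy" (the principal point, pixels), "extrinsics" (4x4, takes a point from camera to world coordinates). Camera axes: x right, y down, z forward; pixel columns grow to the right and rows downward; lengths in m; the calibration is good to about 2 mm. A picture is of the moment at which its call begins.
- ticket.finish_job(): hands the job in; it is judged then, once.
The state is a dict: "time_s": time; "joints": joint angles; "joint_velocities": joint speeds; "effort": joint torques, N m; "tcp_pos": TCP position; "ee_rot": TCP orientation; "wrist_force": force on the tool from outside, world axes, zero at the start; "moment": the same for the moment, N m; "gripper_width": opening from 0.0 (shut) to 1.0 (fully open); "gripper_force": force on a finger pad.
Only numpy, scipy, OpenCV 4.12 (cv2) and the standard library are available. Lean on these libraries where they do the work, as an engineer would, in place of code of your own. Each camera call takes 0.05 s, during which the arm holds its last target. There are 200 camera calls.

## Working session

There is one attempt and no reset: what is moved stays moved. The work goes in short steps, Python scripts to look and compute and a tool call to move; the robot and the scene stay as the last step left them, time stands still between calls to the robot, and variables do not carry over. Pictures are saved under pics/ and viewed, at most 10 in all, crops included, and the job is handed in when it is done.

Besides the shell and the picture viewer there is one more tool, called after ">>>" as name(argument=value, ...), one argument or row to a line, values as JSON. drive_tool: Moves the arm, as the interface text tells. Its arguments: {"type":"object","properties":{"moves":{"type":"array","items":{"type":"object","properties":{"delta_pos":{"type":"array","items":{"type":"number"}},"turn":{"type":"number"},"claw":{"type":"number"}}}}},"required":["moves"]}

```bash
mkdir -p pics; cat > h.py <<'E'
import numpy as np, cv2
from station import monitor, cams, ticket
def cap(n):
    c=cams.capture(n); h,w=c['range_z'].shape
    f=h/2/np.tan(np.radians(c['vertical_fov'])/2)
    v,u=np.mgrid[:h,:w]; z=c['range_z']
    P=np.stack([(u-c['cx'])/f*z,(v-c['cy'])/f*z,z],-1)
    T=np.array(c['extrinsics']); W=P@T[:3,:3].T+T[:3,3]
    W[z==0]=np.nan
    return c,W
def save(c,n): cv2.imwrite('pics/'+n,c['color'][...,::-1])
E
python3 - <<'E'
from h import *
for n in('top','scene'):
    c,W=cap(n); save(c,n+'1.png'); np.save(n+'W.npy',W); print(n,c['vertical_fov'],np.array(c['extrinsics']).round(3).tolist())
s=monitor.sense(); print(s['tcp_pos'],np.array(s['ee_rot']).round(3).tolist(),s['time_s'],s['wrist_force'])
E
```

```text
top 51.21971719669446 [[-0.063, -0.978, 0.198, 0.334], [-0.998, 0.062, -0.016, 0.044], [0.003, -0.199, -0.98, 1.076], [0.0, 0.0, 0.0, 1.0]]
scene 48.470461627015226 [[-0.646, 0.423, -0.636, 1.343], [0.763, 0.345, -0.546, 0.709], [-0.011, -0.838, -0.545, 0.813], [0.0, 0.0, 0.0, 1.0]]
[0.16220598 0.60300573 0.22154776] [[0.966, -0.26, -0.0], [-0.26, -0.966, -0.002], [0.0, 0.002, -1.0]] 0.1 [ 0.12467986 -0.22947348 -0.20861747]
```

View pics/top1.png

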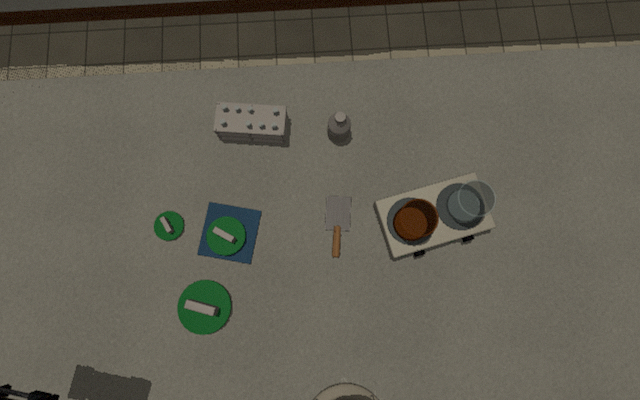

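View pics/scene1.png

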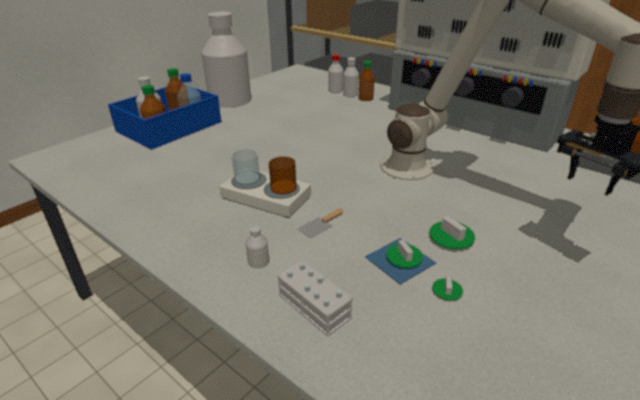

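The top view shows the middle cover on the blue tile at about (226,236), its grip near (225,236). The amber jar's mouth is near (416,217), the clear jar near (470,203), and the look-alike covers at (168,226) and (204,306). Next I'll measure the cover and the jar.

```bash
python3 - <<'E'
from h import *
W=np.load('topW.npy'); img=cv2.imread('pics/top1.png').astype(int)
u0,u1,v0,v1=195,265,200,265
w=W[v0:v1,u0:u1].reshape(-1,3); b=img[v0:v1,u0:u1].reshape(-1,3)
g=(b[:,1]>b[:,0]+25)&(b[:,1]>b[:,2]+25)
print('flange pts',g.sum(),np.median(w[g],0)); 
fl=w[g&(abs(w[:,2]-.020)<.006)]
(c,s,a)=cv2.minAreaRect((fl[:,:2]*1000).astype(np.float32)); print('flange',c,s, cv2.minEnclosingCircle((fl[:,:2]*1000).astype(np.float32)))
t=w[(w[:,2]>.042)&(w[:,2]<.06)]
print('bar',len(t),t.mean(0),cv2.minAreaRect((t[:,:2]*1000).astype(np.float32)))
d=t[:,:2]-t[:,:2].mean(0); e=np.linalg.svd(d,full_matrices=False)[2][0]; print('bar dir',e,np.degrees(np.arctan2(e[1],e[0])))
for nm,(u0,u1,v0,v1) in dict(amber=(385,445,190,250),clear=(438,500,170,232)).items():
    w=W[v0:v1,u0:u1].reshape(-1,3); r=w[(w[:,2]>.143)&(w[:,2]<.16)]
    print(nm,len(r),r[:,2].mean() if len(r) else '',cv2.minEnclosingCircle((r[:,:2]*1000).astype(np.float32)) if len(r) else '')
w=W[170:260,370:500].reshape(-1,3); r=w[abs(w[:,2]-.05)<.009]
print('stirrer top',len(r),cv2.minAreaRect((r[:,:2]*1000).astype(np.float32)))
E
```

```text
flange pts 1000 [nan nan nan]
flange (471.0781555175781, 270.5641784667969) (96.83045959472656, 95.19979858398438) ((471.027099609375, 270.7144775390625), 49.41754913330078)
bar 148 [0.46979555 0.26951358 0.04846412] ((470.18157958984375, 270.2375793457031), (56.50551223754883, 15.846104621887207), 57.84054183959961)
bar dir [-0.53568627 -0.84441709] -122.3904645757319
amber 253 0.14833857154322905 ((467.0370788574219, -192.26966857910156), 44.345436096191406)
clear 282 0.14810072738870564 ((487.2240905761719, -300.2344055175781), 75.69766235351562)
stirrer top 3806 ((482.2029113769531, -259.262451171875), (161.48536682128906, 270.27056884765625), 12.735138893127441)
```

>>> drive_tool(
  moves=[
    {"delta_pos":[20,12,0],"turn":0,"claw":1},
    {"delta_pos":[38,24,0],"turn":0,"claw":1},
    {"delta_pos":[38,24,0],"turn":0,"claw":1},
    {"delta_pos":[38,24,0],"turn":0,"claw":1},
    {"delta_pos":[38,24,0],"turn":0,"claw":1},
    {"delta_pos":[38,24,0],"turn":0,"claw":1},
    {"delta_pos":[38,24,0],"turn":0,"claw":1},
    {"delta_pos":[38,24,0],"turn":0,"claw":1},
    {"delta_pos":[38,24,0],"turn":0,"claw":1},
    {"delta_pos":[38,24,0],"turn":0,"claw":1},
    {"delta_pos":[22,13,0],"turn":0,"claw":1},
    {"delta_pos":[0,0,0],"turn":0,"claw":1},
  ],
)

```text
time_s: 1.6
tcp_pos: [0.4712, 0.2687, 0.2222]
ee_rot: [[0.965, -0.263, -0.001], [-0.263, -0.965, -0.001], [-0.001, 0.001, -1.0]]
wrist_force: [-1.3, 0.5, -0.3]
gripper_width: 1.001
gripper_force: 0.0
```

>>> drive_tool(
  moves=[
    {"delta_pos":[0,0,4],"turn":0.1,"claw":1},
    {"delta_pos":[0,0,4],"turn":0.18,"claw":1},
    {"delta_pos":[0,0,4],"turn":0.18,"claw":1},
    {"delta_pos":[0,0,4],"turn":0.18,"claw":1},
    {"delta_pos":[0,0,4],"turn":0.18,"claw":1},
    {"delta_pos":[0,0,4],"turn":0.18,"claw":1},
    {"delta_pos":[0,0,4],"turn":0.18,"claw":1},
    {"delta_pos":[0,0,4],"turn":0.18,"claw":1},
    {"delta_pos":[0,0,4],"turn":0.18,"claw":1},
    {"delta_pos":[0,0,4],"turn":0.18,"claw":1},
    {"delta_pos":[0,0,0],"turn":0.154,"claw":1},
    {"delta_pos":[0,0,0],"turn":0,"claw":1},
  ],
)

```text
time_s: 3.1
tcp_pos: [0.4699, 0.2711, 0.1825]
ee_rot: [[-0.534, -0.845, -0.0], [-0.845, 0.534, -0.0], [0.0, 0.0, -1.0]]
wrist_force: [0.1, -0.1, 0.4]
gripper_width: 0.999
gripper_force: 0.0
```

```bash
python3 - <<'E'
from h import *
s=monitor.sense(); R=np.array(s['ee_rot']); p=np.array(s['tcp_pos']); print(p,R.round(3).tolist(),s['time_s'],s['wrist_force'],np.round(s['joints'],1))
c,W=cap('wrist'); save(c,'wrist1.png'); np.save('wristW.npy',W)
t=W[(W[...,2]>.042)&(W[...,2]<.058)&(np.hypot(W[...,0]-.47,W[...,1]-.27)<.05)]
print(len(t),t.mean(0) if len(t) else '')
if len(t):
    r=cv2.minAreaRect((t[:,:2]*1000).astype(np.float32)); print(r)
    q=np.array([r[0][0]/1e3,r[0][1]/1e3,.026]); print('tool delta mm',(R.T@(q-p)*1e3).round(1))
E
```

```text
[0.46989638 0.27110128 0.18250646] [[-0.534, -0.845, -0.0], [-0.845, 0.534, -0.0], [0.0, 0.0, -1.0]] 3.1 [ 0.10981615 -0.05621774  0.43164651] [ 47.1  16.  -14.6  -0.  -59.4 -79.4]
1014 [0.47203017 0.27253234 0.04997336]
((472.7267150878906, 273.35821533203125), (55.36361312866211, 15.079885482788086), 57.975120544433594)
tool delta mm [ -3.5  -1.2 156.5]
```

View pics/wrist1.png

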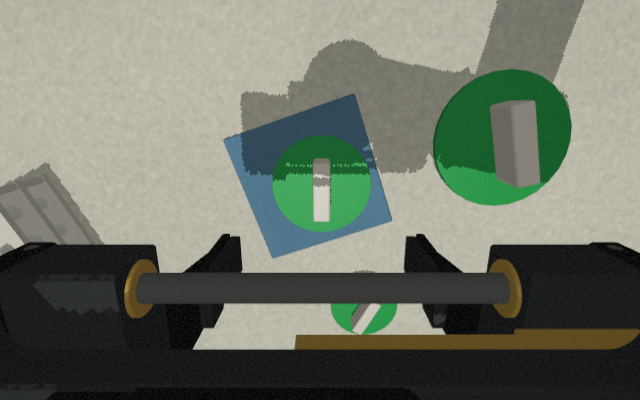

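The wrist view shows the bar at about (321,190), upright and centred between the fingers, so I'll go down and grip.

>>> drive_tool(
  moves=[
    {"delta_pos":[-2,-1,10],"turn":0,"claw":1},
    {"delta_pos":[0,0,25],"turn":0,"claw":1},
    {"delta_pos":[0,0,25],"turn":0,"claw":1},
    {"delta_pos":[0,0,25],"turn":0,"claw":1},
    {"delta_pos":[0,0,25],"turn":0,"claw":1},
    {"delta_pos":[0,0,20],"turn":0,"claw":1},
    {"delta_pos":[0,0,14],"turn":0,"claw":1},
    {"delta_pos":[0,0,8],"turn":0,"claw":1},
    {"delta_pos":[0,0,5],"turn":0,"claw":0.5},
    {"delta_pos":[0,0,0],"turn":0,"claw":0.5},
  ],
)

```text
time_s: 4.4
tcp_pos: [0.4726, 0.2723, 0.0256]
ee_rot: [[-0.536, -0.844, 0.0], [-0.844, 0.536, 0.0], [-0.0, -0.0, -1.0]]
wrist_force: [-0.6, -0.1, 0.8]
gripper_width: 0.855
gripper_force: 0.0
```

>>> drive_tool(
  moves=[
    {"delta_pos":[0,0,0],"turn":0,"claw":0.3},
    {"delta_pos":[0,0,0],"turn":0,"claw":0.2},
    {"delta_pos":[0,0,0],"turn":0,"claw":0},
    {"delta_pos":[0,0,0],"turn":0,"claw":0},
    {"delta_pos":[0,0,0],"turn":0,"claw":0},
    {"delta_pos":[0,0,0],"turn":0,"claw":0},
  ],
)

```text
time_s: 5.15
tcp_pos: [0.4724, 0.2722, 0.0255]
ee_rot: [[-0.536, -0.844, -0.0], [-0.844, 0.536, -0.0], [0.0, 0.0, -1.0]]
wrist_force: [0.6, 0.1, -0.5]
gripper_width: 0.179
gripper_force: 30.0
```

>>> drive_tool(
  moves=[
    {"delta_pos":[0,0,-5],"turn":0,"claw":0},
    {"delta_pos":[0,0,-15],"turn":0,"claw":0},
    {"delta_pos":[0,0,-25],"turn":0,"claw":0},
    {"delta_pos":[0,0,-30],"turn":0,"claw":0},
    {"delta_pos":[0,0,-30],"turn":0,"claw":0},
    {"delta_pos":[0,0,-30],"turn":0,"claw":0},
    {"delta_pos":[0,0,-30],"turn":0,"claw":0},
    {"delta_pos":[0,0,-30],"turn":0,"claw":0},
    {"delta_pos":[0,0,-20],"turn":0,"claw":0},
    {"delta_pos":[0,0,-5],"turn":0,"claw":0},
  ],
)

```text
time_s: 6.4
tcp_pos: [0.4728, 0.2725, 0.2479]
ee_rot: [[-0.536, -0.844, 0.003], [-0.844, 0.536, 0.003], [-0.004, -0.001, -1.0]]
wrist_force: [0.4, -0.4, -2.2]
gripper_width: 0.181
gripper_force: 30.0
```

```bash
python3 - <<'E'
from h import *
s=monitor.sense(); R=np.array(s['ee_rot']); p=np.array(s['tcp_pos']); print(p,s['gripper_width'],s['wrist_force'])
c,W=cap('wrist'); save(c,'wrist2.png'); b=c['color'].astype(int)
z=p[2]-.0055
g=(b[...,1]>b[...,0]+25)&(b[...,1]>b[...,2]+25)&(abs(W[...,2]-z)<.015)
t=W[g]; print('held flange',len(t))
if len(t)>50:
    A=np.c_[t[:,:2]-p[:2],np.ones(len(t))]; print('tilt coef',np.linalg.lstsq(A,t[:,2]-z,rcond=None)[0])
    cc,rr=cv2.minEnclosingCircle((t[:,:2]*1000).astype(np.float32)); print(cc,rr, 'offset from tcp tool mm',R.T@(np.array([cc[0]/1e3,cc[1]/1e3,p[2]])-p)*1e3)
print('to jar tool mm',R.T@(np.array([.467,-.1923,.245])-p)*1e3)
E
```

```text
[0.47277839 0.27247605 0.24785992] 0.18073017341350694 [ 0.38961605 -0.37206716 -2.2270137 ]
held flange 10929
tilt coef [4.36036157e-03 5.48400219e-03 7.02169217e-05]
(473.2913818359375, 273.66162109375) 49.96986389160156 offset from tcp tool mm [-1.27577614  0.20274616  0.00479297]
to jar tool mm [ 395.41078283 -244.34875993    1.53049945]
```

View pics/wrist2.png

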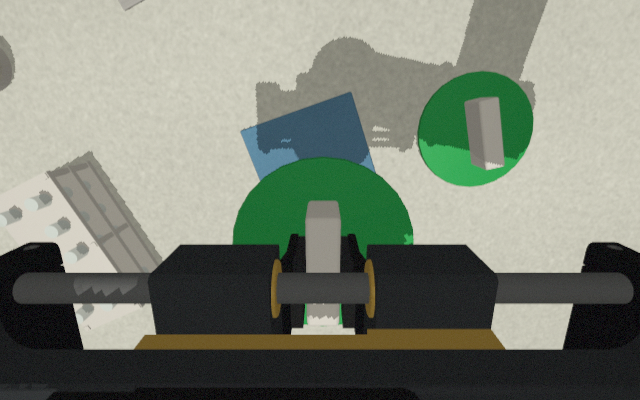

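The cover is held level, with its flange across (233–412, 157–240) and centred within about 1 mm. I'll carry it towards the amber jar.

>>> drive_tool(
  moves=[
    {"delta_pos":[10,-6,0],"turn":0,"claw":0},
    {"delta_pos":[25,-15,0],"turn":0,"claw":0},
    {"delta_pos":[35,-22,0],"turn":0,"claw":0},
    {"delta_pos":[35,-22,0],"turn":0,"claw":0},
    {"delta_pos":[35,-22,0],"turn":0,"claw":0},
    {"delta_pos":[35,-22,0],"turn":0,"claw":0},
    {"delta_pos":[35,-22,0],"turn":0,"claw":0},
    {"delta_pos":[35,-22,0],"turn":0,"claw":0},
    {"delta_pos":[30,-18,0],"turn":0,"claw":0},
    {"delta_pos":[20,-12,0],"turn":0,"claw":0},
    {"delta_pos":[10,-6,0],"turn":0,"claw":0},
    {"delta_pos":[0,0,0],"turn":0,"claw":0},
  ],
)

```text
time_s: 7.95
tcp_pos: [0.4679, -0.0871, 0.2449]
ee_rot: [[-0.537, -0.843, -0.001], [-0.843, 0.537, -0.0], [0.001, 0.001, -1.0]]
wrist_force: [0.1, 0.3, -1.5]
gripper_width: 0.182
gripper_force: 30.0
```

```bash
python3 - <<'E'
from h import *
s=monitor.sense(); R=np.array(s['ee_rot']); p=np.array(s['tcp_pos']); print(p,s['gripper_width'],s['wrist_force'],R.round(3).tolist())
for n in('wrist','top'):
    c,W=cap(n); save(c,n+'3.png')
    t=W[(W[...,2]>.144)&(W[...,2]<.156)&(np.hypot(W[...,0]-.467,W[...,1]+.192)<.056)][:,:]
    if len(t)<20: print(n,len(t)); continue
    A=np.c_[2*t[:,:2],np.ones(len(t))]; k=np.linalg.lstsq(A,(t[:,:2]**2).sum(1),rcond=None)[0]
    print(n,len(t),t.mean(0),'LSQ',k[:2],np.sqrt(k[2]+k[0]**2+k[1]**2),cv2.minEnclosingCircle((t[:,:2]*1000).astype(np.float32)))
    print('tool mm',R.T@(np.array([k[0],k[1],.245])-p)*1e3)
E
```

```text
[ 0.46788182 -0.08708474  0.24493347] 0.1820835902344086 [ 0.11239384  0.34235725 -1.47171098] [[-0.537, -0.843, -0.001], [-0.843, 0.537, -0.0], [0.001, 0.001, -1.0]]
wrist 2425 [ 0.47058942 -0.19435427  0.14930845] LSQ [ 0.46932587 -0.18912159] 0.0414318842399956 ((469.89581298828125, -189.2710723876953), 44.10869216918945)
tool mm [ 8.52775211e+01 -5.60477295e+01 -6.81813777e-02]
top 144 [ 0.44871021 -0.20257064  0.14859068] LSQ [ 0.46665147 -0.19200865] 0.041780302171768056 ((467.11248779296875, -191.99098205566406), 43.90730285644531)
tool mm [ 8.91494463e+01 -5.53436385e+01 -6.46009622e-02]
```

View pics/wrist3.png

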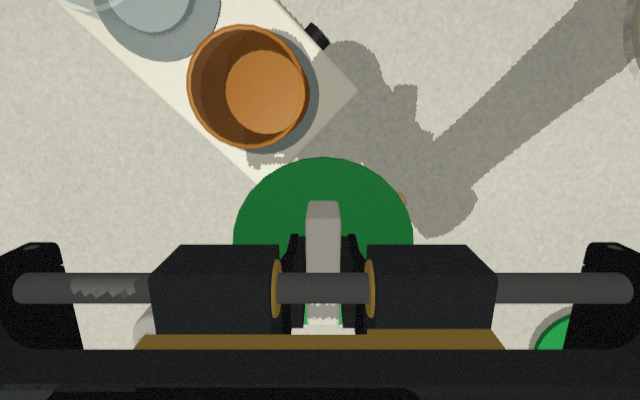

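The wrist view shows the amber mouth at about (248,88). Both cameras agree, relative to the held cover, on a shift of about (86.5, -56) mm.

>>> drive_tool(
  moves=[
    {"delta_pos":[10,-6,0],"turn":0,"claw":0},
    {"delta_pos":[22,-14,0],"turn":0,"claw":0},
    {"delta_pos":[22,-14,0],"turn":0,"claw":0},
    {"delta_pos":[22,-14,0],"turn":0,"claw":0},
    {"delta_pos":[10.5,-8,0],"turn":0,"claw":0},
    {"delta_pos":[0,0,0],"turn":0,"claw":0},
    {"delta_pos":[0,0,10],"turn":0,"claw":0},
    {"delta_pos":[0,0,20],"turn":0,"claw":0},
    {"delta_pos":[0,0,20],"turn":0,"claw":0},
    {"delta_pos":[0,0,10],"turn":0,"claw":0},
    {"delta_pos":[0,0,0],"turn":0,"claw":0},
  ],
)

```text
time_s: 9.43
tcp_pos: [0.469, -0.1892, 0.1849]
ee_rot: [[-0.536, -0.845, -0.002], [-0.845, 0.536, 0.0], [0.001, 0.002, -1.0]]
wrist_force: [-0.1, 0.6, -1.0]
gripper_width: 0.181
gripper_force: 30.0
```

```bash
python3 - <<'E'
from h import *
s=monitor.sense(); print(s['tcp_pos'],s['wrist_force'],np.round(s['moment'],2))
c,W=cap('scene'); cv2.imwrite('pics/s4.png',cv2.resize(c['color'][110:230,200:360,::-1],None,fx=4,fy=4,interpolation=2))
E
```

```text
[ 0.46896572 -0.18915247  0.18485131] [-0.09941696  0.58433977 -1.04539475] [ 0.13 -0.06  0.04]
```

View pics/s4.png

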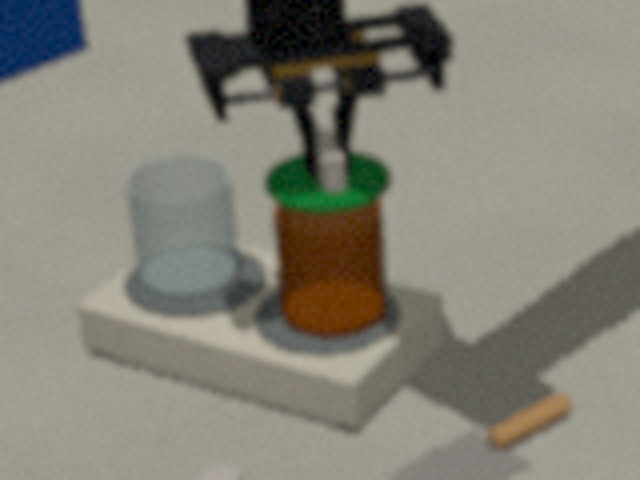

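The crop shows the cover at about (328,182), centred over the amber jar. I'll correct by 1 mm and lower it slowly.

>>> drive_tool(
  moves=[
    {"delta_pos":[1,-0.5,4],"turn":0,"claw":0},
    {"delta_pos":[0,0,5],"turn":0,"claw":0},
    {"delta_pos":[0,0,5],"turn":0,"claw":0},
    {"delta_pos":[0,0,4],"turn":0,"claw":0},
    {"delta_pos":[0,0,2],"turn":0,"claw":0},
    {"delta_pos":[0,0,1],"turn":0,"claw":0},
    {"delta_pos":[0,0,0],"turn":0,"claw":0},
  ],
)

```text
time_s: 10.35
tcp_pos: [0.4692, -0.1908, 0.1646]
ee_rot: [[-0.536, -0.844, 0.0], [-0.844, 0.536, -0.0], [0.0, -0.0, -1.0]]
wrist_force: [0.2, 0.1, -2.0]
gripper_width: 0.185
gripper_force: 30.0
```

>>> drive_tool(
  moves=[
    {"delta_pos":[0,0,1],"turn":0,"claw":0},
    {"delta_pos":[0,0,1],"turn":0,"claw":0},
    {"delta_pos":[0,0,0.5],"turn":0,"claw":0},
    {"delta_pos":[0,0,0],"turn":0,"claw":0},
  ],
)

```text
time_s: 10.85
tcp_pos: [0.4692, -0.1907, 0.162]
ee_rot: [[-0.536, -0.844, -0.0], [-0.844, 0.536, -0.0], [0.0, 0.0, -1.0]]
wrist_force: [-0.0, -0.3, -1.6]
gripper_width: 0.187
gripper_force: 30.0
```

>>> drive_tool(
  moves=[
    {"delta_pos":[0,0,0.3],"turn":0,"claw":0},
    {"delta_pos":[0,0,0.3],"turn":0,"claw":0},
    {"delta_pos":[0,0,0],"turn":0,"claw":0},
  ],
)

```text
time_s: 11.22
tcp_pos: [0.4692, -0.1907, 0.1615]
ee_rot: [[-0.536, -0.844, 0.0], [-0.844, 0.536, -0.0], [-0.0, -0.0, -1.0]]
wrist_force: [0.4, -1.0, -0.8]
gripper_width: 0.178
gripper_force: 30.0
```

>>> drive_tool(
  moves=[
    {"delta_pos":[0,0,0.3],"turn":0,"claw":0},
    {"delta_pos":[0,0,0.3],"turn":0,"claw":0},
    {"delta_pos":[0,0,0],"turn":0,"claw":0},
  ],
)

```text
time_s: 11.6
tcp_pos: [0.4692, -0.1907, 0.1615]
ee_rot: [[-0.536, -0.844, 0.0], [-0.844, 0.536, -0.0], [-0.0, -0.0, -1.0]]
wrist_force: [-1.7, 2.4, 4.5]
gripper_width: 0.178
gripper_force: 30.0
```

Contact shows at the predicted height with about 6 N, so the cover is seated. I'll release it and rise.

>>> drive_tool(
  moves=[
    {"delta_pos":[0,0,0],"turn":0,"claw":0.25},
    {"delta_pos":[0,0,0],"turn":0,"claw":0.4},
    {"delta_pos":[0,0,0],"turn":0,"claw":0.5},
    {"delta_pos":[0,0,0],"turn":0,"claw":0.5},
    {"delta_pos":[0,0,-5],"turn":0,"claw":0.5},
    {"delta_pos":[0,0,-15],"turn":0,"claw":0.5},
    {"delta_pos":[0,0,-30],"turn":0,"claw":0.5},
    {"delta_pos":[0,0,-30],"turn":0,"claw":0.5},
    {"delta_pos":[0,0,-30],"turn":0,"claw":0.5},
    {"delta_pos":[0,0,-20],"turn":0,"claw":0.5},
    {"delta_pos":[0,0,0],"turn":0,"claw":0.5},
  ],
)

```text
time_s: 12.98
tcp_pos: [0.4701, -0.1909, 0.2935]
ee_rot: [[-0.536, -0.844, 0.005], [-0.844, 0.536, -0.001], [-0.002, -0.005, -1.0]]
wrist_force: [-1.1, 0.2, 0.7]
gripper_width: 0.502
gripper_force: 0.0
```

```bash
python3 - <<'E'
from h import *
s=monitor.sense(); p=np.array(s['tcp_pos']); print(p,s['gripper_width'])
c,W=cap('wrist'); b=c['color'].astype(int)
g=(b[...,1]>b[...,0]+25)&(b[...,1]>b[...,2]+25)&(abs(W[...,2]-.156)<.02)
t=W[g]; print(len(t),np.median(t,0)); t=t[abs(t[:,2]-np.median(t[:,2]))<.004]
print('tilt',np.linalg.lstsq(np.c_[t[:,:2]-p[:2],np.ones(len(t))],t[:,2],rcond=None)[0],cv2.minEnclosingCircle((t[:,:2]*1000).astype(np.float32)))
c,W=cap('scene'); cv2.imwrite('pics/s5.png',cv2.resize(c['color'][110:230,200:360,::-1],None,fx=4,fy=4,interpolation=2))
E
```

```text
[ 0.47012436 -0.1909368   0.29348654] 0.5015130374594445
7271 [ 0.46611121 -0.19303272  0.15614424]
tilt [0.00066739 0.00059252 0.15614684] ((469.62396240234375, -189.2488250732422), 49.77507019042969)
```

View pics/s5.png

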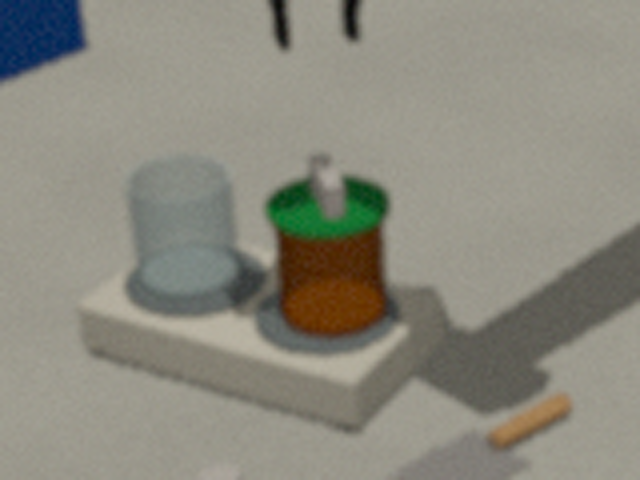

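The crop shows the cover at about (328,207), seated level on the amber jar. Its flange top measures 156 mm with no tilt, centred within 0.5 mm. The clear jar at (180,235) is open and hasn't moved.

```bash
python3 -c "
from h import *
print(ticket.finish_job())"
```

```text
the job is handed in; nothing more can be done
None
```

The green cover sits fully home and level on the amber jar, set down with about 6 N after roughly 13 s; the amber jar is still in its place and the clear jar is open and unmoved, and the job is handed in.

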